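# Snap the orange-sealed lid onto the pan in its cradle

## Task

Put the steel lid with the orange seal onto the open pan in the cradle and push it straight down until both white spring hooks have clicked over its ends and it lies flat and fully home on the pan's rim, then let go. Leave the lid with the blue seal where it lies.

Things in the scene. Friction and masses are not known exactly. Their poses are not given: they have to be found in the camera images.
- orange_lid_mid (a point): Lid to fit: flat steel, orange seal round its edge, 176 mm (its x) by 108 (y) by 8 thick, 180 g, flat on the bench. A black upright fin handle in its middle, 60 mm long along x, 14 thick along y (grip across this), spans 8 to 45 mm above the lid's underside. The point is at the lid's centre, 22 mm above its underside; z up. Fits either way round.
- blue_lid_mid (a point): Another lid of the same shape with a blue seal, lying flat on the bench; point and axes as for the orange one. To be left alone.
- cradle: Grey base plate 250 x 130 x 10 mm fixed to the bench, holding an open steel pan: rim 176 mm along the cradle's x, 108 along y, rim top 70 mm above the bench. At each x end of the pan a white spring hook 40 mm wide stands up to 120 mm above the bench. Origin on the bench under the pan's centre, z up. A lid goes on with its x along the cradle's x.
- seat (a point): Where a seated lid's point comes: over the pan's centre, 92 mm above the bench (lid underside at 70), axes as the cradle's. The hooks' sloped inner faces start 13 mm outside the lid's ends and end 7 mm over them; the catch is 2.5 mm above a seated lid. Pushing down spreads the hooks (about 12 N in all) till they spring back over both ends and centre the lid along x.
Things that resemble listed ones, but are neither listed nor needed, are in the scene too. Leave any pink look-alike of the part that bears orange_lid_mid alone.

How it is judged:
By the outcome, as a careful person would: the job done as asked, in the order asked, and still so for the second after the job is handed in, with the robot touching nothing.
It also fails if it takes over 42 s, if anything falls off the work surface, if the arm or the gripper's body presses on something with over 40 N, if the wrist force passes 120 N, or if a joint passes its speed limit or range.

## Robot

A 7-joint arm with a two-finger parallel gripper is mounted at the origin on the work surface. World frame = base frame: x ahead of the robot, y to its left, z up, the work surface at z = 0. Lengths are in m, angles in rad, forces in N, time in s.
With the tool pointing down it reaches from about 0.4 to 0.85 m from the base axis. Payload 10.4 kg.
Tool frame: the origin (TCP) lies between the finger pads; the fingertips stand 11 mm ahead of it and the grasp point (between the pads) lies 8 mm behind it (tip_reach is the distance from the TCP to the fingertips, in m); z points along the fingers, y is the line along which they close (so a half turn about z gives the same grasp; the last joint's range is limited). The gripper opens to 85 mm and grips with 20 to 120 N. Pads are 22 mm wide; open, the fingers measure 114 mm over their backs; the gripper's body (76 mm by 85 mm) begins 54 mm behind the grasp point. The pads swing forward as they close: fully open they stand 13 mm farther back than shut.
Start: joints at [-1.196, 0.332, -0.065, 1.46, 0.022, 1.35, -0.088], TCP at [0.242, 0.576, 0.242] pointing down, gripper open.
Joint ranges: [-2.6, 2.6], [-0.5, 2.12], [-1.47, 1.34], [0.16, 2.42], [-1.27, 4.41], [0.06, 2.06], [-2.6, 2.6]. Speed limits (rad/s): [2.22, 2.22, 2.79, 2.79, 3.14, 3.14, 3.14].

## Interface

Orientations are given as a unit quaternion [x, y, z, w].
In Python, from workcell import * gives the robot as it stands.
- The arm moves only by the shell command python3 -m inch 'ROWS' [OPENING] [FORCE]. ROWS is JSON, a list of rows, each an object with "slide": the shift along the world's x, y, z in m, a list of three; "yaw": the turn about the world's z in rad. A call has 1 to 20 rows; each row is the pose to reach, as a shift and turn from the pose commanded when the call began; what a row does not reach only later rows make up. A row lasts 1/12 s, in which the tool goes at most 41.7 mm and 7.16 degrees, less where a joint would pass 70% of its speed; a pose out of reach is approached as far as the arm can. A call with a gripper value outside its range is refused whole. OPENING is the closure in counts, from 0 (fully open) to 255 (shut), set as the call begins (- or left out, the last holds). The fingers move at their own pace and stop on an object; FORCE is the grip in N (left out, the last holds). Time passes only in rows, so rows that repeat a pose let the fingers close. It gives the time, the measured TCP pose, the force, the opening and the grip force at its end, in the units of the state.
- get_obs(): the state, without advancing time (a new reading comes with each control period).
- camera(name): name is "scene" or "top" or "wrist"; returns a dict with "frame" (480x640x3 uint8, red, green, blue), "fx", "fy", "cx", "cy" (pixels), "extrinsics" (4x4, takes a point from world to camera coordinates). Camera axes: x right, y down, z forward; pixel columns grow to the right and rows downward; lengths in m; the calibration is good to about 2 mm. A picture is of the moment at which its call begins. There is no depth.
- hand_in(): hands the job in; it is judged then, once.
The state is a dict: "clock": time; "joint_pos": joint angles; "joint_velocities": joint speeds; "tau": joint torques, N m; "position": TCP position; "ee_rot": TCP orientation; "ft_force": force on the tool from outside, world axes, zero at the start; "torque": the same for the moment, N m; "grip_width": opening from 0.0 (shut) to 1.0 (fully open); "grasp_force": force on a finger pad.
Only numpy, scipy, OpenCV 4.12 (cv2) and the standard library are available. Lean on these libraries where they do the work, as an engineer would, in place of code of your own. Each camera call takes 0.05 s, during which the arm holds its last target. There are 200 camera calls.

## Working session

There is one attempt and no reset: what is moved stays moved. The work goes in short steps, Python scripts to look and compute and a shell command to move; the robot and the scene stay as the last step left them, time stands still between calls to the robot, and variables do not carry over. Pictures are saved under pics/ and viewed, at most 10 in all, crops included, and the job is handed in when it is done.

```bash
mkdir -p pics; python3 - <<'E'
from workcell import *
import cv2
o=get_obs();print(o)
for n in ("top","scene"):
    c=camera(n);cv2.imwrite(f"pics/{n}0.png",c["frame"][...,::-1]);print(n,c["fx"],c["fy"],c["cx"],c["cy"],c["extrinsics"])
E
```

```text
{'clock': 0.0, 'joint_pos': array([-1.19560451,  0.33286123, -0.06467963,  1.46091958,  0.0215892 ,
        1.349892  , -0.08852384]), 'joint_velocities': array([ 3.94604243e-04,  6.80190432e-04,  1.15180418e-03,  1.71664724e-03,
       -7.14574019e-04,  5.40590818e-05, -8.25948477e-04]), 'tau': array([ 7.38423896e-04, -6.25443435e+01,  4.96487156e-02, -3.91608810e+01,
        1.62444374e-02,  9.79766861e-03,  2.33105447e-05]), 'position': array([0.24199155, 0.5758736 , 0.24153289]), 'ee_rot': array([ 1.97599306e-01,  9.80282630e-01, -6.84258024e-04, -1.07474468e-04]), 'ft_force': array([-0.40088653, -0.27965781, -0.00642558]), 'torque': array([-0.02113353, -0.03730312,  0.03379027]), 'grasp_force': 0.0, 'grip_width': 1.0025434033572154}
top 436.7194117323312 436.7194117323312 315.16845791624104 237.8406713987817 [[-0.00146283 -0.9999893  -0.00438836  0.02521475]
 [-0.99636147  0.00183145 -0.08520839  0.48535054]
 [ 0.08521552  0.00424775 -0.99635349  0.98116192]
 [ 0.          0.          0.          1.        ]]
scene 538.7405375397987 538.7405375397987 326.33604538524423 232.34537823465735 [[-0.80337647  0.59545716 -0.00412445  0.39971111]
 [ 0.50740446  0.68092001 -0.5280991  -0.20878423]
 [-0.31165197 -0.42635515 -0.84917273  1.26691666]
 [ 0.          0.          0.          1.        ]]
```

View pics/top0.png

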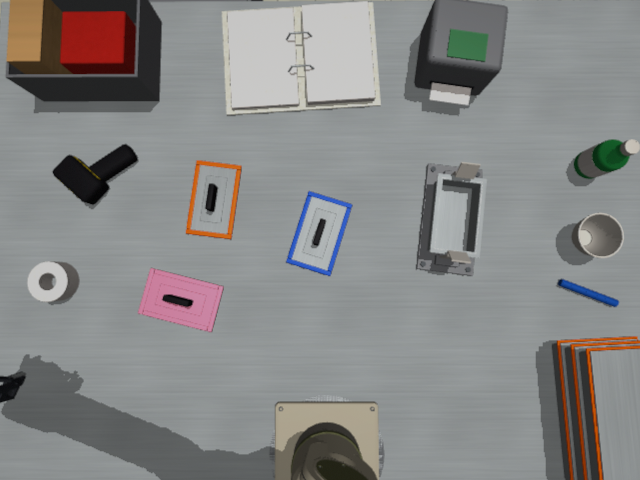

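View pics/scene0.png

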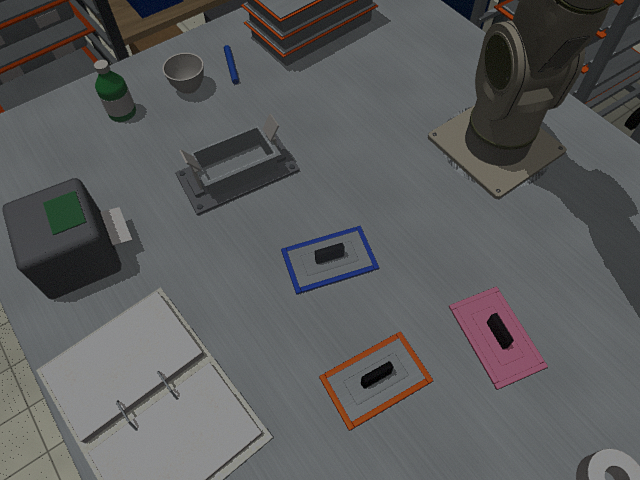

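The top view shows the orange lid at about (214,199), blue at (319,233), pink at (181,300) and the cradle at (455,218). I'll compute the lid pose from its colour mask and enlarge the cradle.

```bash
cat > h.py <<'E'
import numpy as np, cv2
def ray(c,uv,z):
    E=np.array(c["extrinsics"]);R,t=E[:3,:3],E[:3,3];o=-R.T@t
    d=R.T@np.array([(uv[0]-c["cx"])/c["fx"],(uv[1]-c["cy"])/c["fy"],1]);return o+d*(z-o[2])/d[2]
def proj(c,p):
    E=np.array(c["extrinsics"]);q=E[:3,:3]@np.array(p)+E[:3,3];return np.array([c["fx"]*q[0]/q[2]+c["cx"],c["fy"]*q[1]/q[2]+c["cy"]])
def orange(c,roi=None):
    h=cv2.cvtColor(c["frame"],cv2.COLOR_RGB2HSV);m=cv2.inRange(h,(5,150,90),(18,255,255))
    if roi: k=np.zeros_like(m);k[roi[1]:roi[3],roi[0]:roi[2]]=1;m=m*k
    return m
E
python3 - <<'E'
from workcell import *
from h import *
c=camera("top");m=orange(c,(170,140,260,260))
b=cv2.boxPoints(cv2.minAreaRect(np.argwhere(m)[:,::-1].astype(np.float32)));print(b)
w=np.array([ray(c,p,.006) for p in b]);print(w,w.mean(0))
for i in range(4):e=w[(i+1)%4]-w[i];print(np.linalg.norm(e),np.arctan2(e[1],e[0]))
f=c["frame"][150:285,400:500,::-1]
cv2.imwrite("pics/cr.png",cv2.resize(f,None,fx=4.4,fy=4.4,interpolation=cv2.INTER_CUBIC))
c=camera("scene");f=c["frame"][105:220,165:310,::-1]
cv2.imwrite("pics/cs.png",cv2.resize(f,None,fx=5,fy=5,interpolation=cv2.INTER_CUBIC))
E
```

```text
[[185.43999 232.91998]
 [195.95998 159.27997]
 [241.03996 165.71997]
 [230.51997 239.35999]]
[[0.49873546 0.32718041 0.006     ]
 [0.67384002 0.30642493 0.006     ]
 [0.65804288 0.19941707 0.006     ]
 [0.48346517 0.22166955 0.006     ]] [0.57852088 0.26367299 0.006     ]
0.17633036394703872 -0.11798145670910269
0.10816760506342307 -1.7173637127582468
0.175990199631984 3.0148117444475675
0.10661015237983851 1.4270670790221842
```

View pics/cr.png

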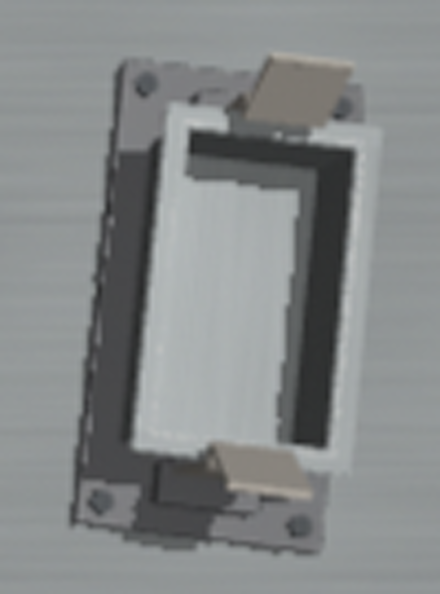

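View pics/cs.png

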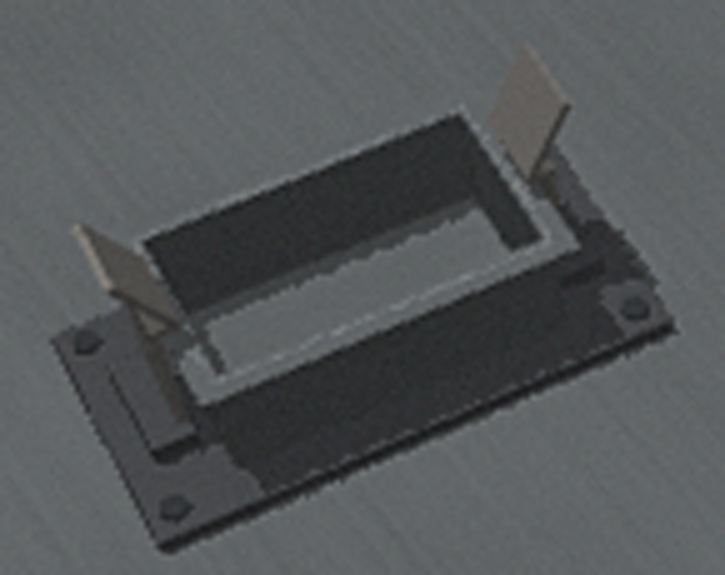

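The crops show the pan rim corners: top crop (168,102), (382,127), (350,472), (130,450). Scene crop: far corner (460,108), right (580,248), near-left bottom (200,405). Both hooks are upright, at the ±x ends.

```bash
python3 - <<'E'
from workcell import *
from h import *
c=camera("top")
q=[(168,102),(382,127),(350,472),(130,450)]
w=np.array([ray(c,(u/4.4+400-.4,v/4.4+150-.4),.07) for u,v in q]);print(w,w.mean(0))
for i in range(4):e=w[(i+1)%4]-w[i];print(np.linalg.norm(e),np.arctan2(e[1],e[0]))
q=[(120,60),(365,85),(322,553),(72,525)]
w=np.array([ray(c,(u/4.4+400-.4,v/4.4+150-.4),.01) for u,v in q]);print('plate',w,w.mean(0))
for i in range(4):e=w[(i+1)%4]-w[i];print(np.linalg.norm(e),np.arctan2(e[1],e[0]))
c=camera("scene")
for u,v in [(460,108),(580,248),(200,405)]:print(ray(c,(u/5+165-.4,v/5+105-.4),.07))
m=orange(c,(310,320,440,440))
b=cv2.boxPoints(cv2.minAreaRect(np.argwhere(m)[:,::-1].astype(np.float32)))
p=cv2.approxPolyDP(cv2.convexHull(np.argwhere(m)[:,::-1].astype(np.int32)),6,True)[:,0]
w=np.array([ray(c,x,.006) for x in p]);print(p,w,w.mean(0))
E
```

```text
[[ 0.62475812 -0.24655188  0.07      ]
 [ 0.61176655 -0.35323695  0.07      ]
 [ 0.43908806 -0.33147268  0.07      ]
 [ 0.45012829 -0.22338222  0.07      ]] [ 0.53143525 -0.28866093  0.07      ]
0.10747318433087613 -1.6919745856498851
0.174044668261438 3.0162145310870283
0.10865282163697502 1.469010468877739
0.17616018120134977 -0.13190829817169208
plate [[ 0.66184039 -0.23838014  0.01      ]
 [ 0.64792069 -0.36858434  0.01      ]
 [ 0.39927525 -0.3376871   0.01      ]
 [ 0.41406507 -0.20753069  0.01      ]] [ 0.53077535 -0.28804557  0.01      ]
0.13094614135850371 -1.6772984842842722
0.2505577677509882 3.017964132384991
0.1309940077970212 1.4576505504141866
0.24968840492378544 -0.12386831113030398
[ 0.45120113 -0.32397754  0.07      ]
[ 0.45352262 -0.22454901  0.07      ]
[ 0.62717517 -0.2489271   0.07      ]
[[432 380]
 [349 429]
 [319 376]
 [400 332]] [[0.50285896 0.32550633 0.006     ]
 [0.67409926 0.30341715 0.006     ]
 [0.66127792 0.19874929 0.006     ]
 [0.48947953 0.2221402  0.006     ]] [0.58192892 0.26245324 0.006     ]
```

```bash
python3 -m inch '[{"slide":[0.01,-0.01,-0.005],"yaw":0.02},{"slide":[0.03,-0.03,-0.01],"yaw":0.05},{"slide":[0.06,-0.055,-0.02],"yaw":0.08},{"slide":[0.09,-0.085,-0.03],"yaw":0.11},{"slide":[0.12,-0.11,-0.04],"yaw":0.14},{"slide":[0.15,-0.14,-0.05],"yaw":0.17},{"slide":[0.18,-0.168,-0.06],"yaw":0.2},{"slide":[0.21,-0.195,-0.07],"yaw":0.22},{"slide":[0.24,-0.223,-0.08],"yaw":0.24},{"slide":[0.27,-0.25,-0.09],"yaw":0.26},{"slide":[0.3,-0.28,-0.09],"yaw":0.272},{"slide":[0.325,-0.3,-0.09],"yaw":0.272},{"slide":[0.338,-0.313,-0.09],"yaw":0.272},{"slide":[0.338,-0.313,-0.09],"yaw":0.272},{"slide":[0.338,-0.313,-0.09],"yaw":0.272},{"slide":[0.338,-0.313,-0.09],"yaw":0.272}]' 0 80
python3 - <<'E'
from workcell import *
from h import *
o=get_obs();print(o["position"],o["ee_rot"],o["clock"])
c=camera("wrist");f=c["frame"][...,::-1].copy()
print(proj(c,(.58,.263,.045)))
cv2.imwrite("pics/w1.png",f);np.save("w1.npy",c,allow_pickle=True)
E
```

```text
clock: 1.63
position: [0.5793, 0.2643, 0.1521]
ee_rot: [0.062, 0.998, 0.0, -0.0]
ft_force: [-0.4, 1.3, 0.3]
grip_width: 0.999
grasp_force: 0.0
[0.57933191 0.26429143 0.15214593] [ 6.23094881e-02  9.98056758e-01  2.80283511e-04 -3.95801681e-04] 1.6333
[319.11179456 246.60715612]
```

View pics/w1.png

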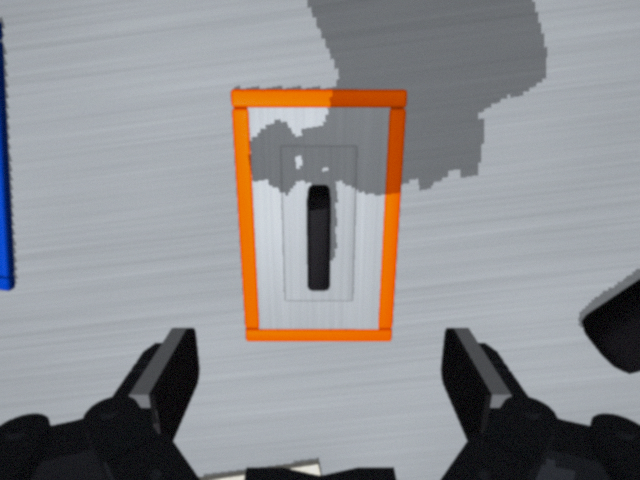

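The wrist view shows the lid centred between the open fingers: corners (232,91), (407,91), (392,340), (246,340), and the fin from (319,186) to (319,290).

```bash
python3 - <<'E'
from h import *
c=np.load("w1.npy",allow_pickle=True).item()
w=np.array([ray(c,p,.008) for p in [(232,91),(407,91),(392,340),(246,340)]]);print(w,w.mean(0))
for i in range(4):e=w[(i+1)%4]-w[i];print(np.linalg.norm(e),np.arctan2(e[1],e[0]))
m=orange(c)
p=cv2.approxPolyDP(cv2.convexHull(np.argwhere(m)[:,::-1].astype(np.int32)),8,True)[:,0];print(p.tolist())
E
```

```text
[[0.48694561 0.22128874 0.008     ]
 [0.5001185  0.32676533 0.008     ]
 [0.67224722 0.30565486 0.008     ]
 [0.65887521 0.19860083 0.008     ]] [0.57954663 0.26307744 0.008     ]
0.10629598158539426 1.4465503604639085
0.17341841929447951 -0.12203411435869885
0.10788593342883143 -1.6950616985197036
0.173420097576293 3.010390250202881
[[404, 90], [390, 339], [248, 340], [232, 90]]
```

```bash
python3 -m inch '[{"slide":[0,-0.001,-0.015],"yaw":0},{"slide":[0,-0.001,-0.035],"yaw":0},{"slide":[0,-0.001,-0.055],"yaw":0},{"slide":[0,-0.001,-0.075],"yaw":0},{"slide":[0,-0.001,-0.095],"yaw":0},{"slide":[0,-0.001,-0.11],"yaw":0},{"slide":[0,-0.001,-0.12],"yaw":0},{"slide":[0,-0.001,-0.127],"yaw":0},{"slide":[0,-0.001,-0.127],"yaw":0},{"slide":[0,-0.001,-0.127],"yaw":0},{"slide":[0,-0.001,-0.127],"yaw":0}]' 0 80
python3 -m inch '[{"slide":[0,0,0],"yaw":0},{"slide":[0,0,0],"yaw":0},{"slide":[0,0,0],"yaw":0},{"slide":[0,0,0],"yaw":0},{"slide":[0,0,0],"yaw":0},{"slide":[0,0,0],"yaw":0},{"slide":[0,0,0],"yaw":0},{"slide":[0,0,0],"yaw":0},{"slide":[0,0,0],"yaw":0},{"slide":[0,0,0],"yaw":0},{"slide":[0,0,0],"yaw":0},{"slide":[0,0,0],"yaw":0}]' 255 80
```

```text
clock: 2.6
position: [0.5807, 0.2627, 0.0265]
ee_rot: [0.063, 0.998, 0.001, 0.001]
ft_force: [0.5, 0.1, -0.3]
grip_width: 1.001
grasp_force: 0.0
clock: 3.6
position: [0.5803, 0.2624, 0.0257]
ee_rot: [0.063, 0.998, 0.0, 0.0]
ft_force: [-1.0, -0.2, 5.2]
grip_width: 0.156
grasp_force: 79.0
```

```bash
python3 -m inch '[{"slide":[0,0,0.005],"yaw":0},{"slide":[0,0,0.015],"yaw":0},{"slide":[0,0,0.035],"yaw":0},{"slide":[0,0,0.06],"yaw":0},{"slide":[0,0,0.085],"yaw":0},{"slide":[0,0,0.11],"yaw":0},{"slide":[0,0,0.135],"yaw":0},{"slide":[0,-0.01,0.15],"yaw":0},{"slide":[0,-0.03,0.16],"yaw":0},{"slide":[-0.002,-0.055,0.16],"yaw":0},{"slide":[-0.004,-0.08,0.16],"yaw":0},{"slide":[-0.007,-0.105,0.16],"yaw":0},{"slide":[-0.01,-0.13,0.16],"yaw":0},{"slide":[-0.012,-0.155,0.16],"yaw":0},{"slide":[-0.014,-0.18,0.16],"yaw":0},{"slide":[-0.017,-0.205,0.16],"yaw":0},{"slide":[-0.02,-0.23,0.16],"yaw":0},{"slide":[-0.022,-0.255,0.16],"yaw":0},{"slide":[-0.024,-0.27,0.16],"yaw":0},{"slide":[-0.025,-0.275,0.16],"yaw":0}]'
python3 -m inch '[{"slide":[-0.001,-0.015,0],"yaw":0},{"slide":[-0.003,-0.035,0],"yaw":0},{"slide":[-0.005,-0.06,0],"yaw":0},{"slide":[-0.007,-0.085,0],"yaw":0},{"slide":[-0.01,-0.11,0],"yaw":0},{"slide":[-0.012,-0.135,0],"yaw":0},{"slide":[-0.015,-0.16,0],"yaw":0},{"slide":[-0.017,-0.185,0],"yaw":0},{"slide":[-0.02,-0.21,0],"yaw":0},{"slide":[-0.022,-0.235,0],"yaw":0},{"slide":[-0.023,-0.255,0],"yaw":0},{"slide":[-0.024,-0.268,0],"yaw":0},{"slide":[-0.024,-0.275,0],"yaw":0},{"slide":[-0.024,-0.275,0],"yaw":0},{"slide":[-0.024,-0.275,0],"yaw":0},{"slide":[-0.024,-0.275,0],"yaw":0}]'
python3 - <<'E'
from workcell import *
from h import *
o=get_obs();print(o["position"],o["ee_rot"],o["ft_force"],o["torque"])
c=camera("scene");cv2.imwrite("pics/s2.png",cv2.resize(c["frame"][60:260,120:360,::-1],None,fx=3,fy=3,interpolation=cv2.INTER_CUBIC))
E
```

```text
clock: 5.27
position: [0.5545, -0.0163, 0.1858]
ee_rot: [0.065, 0.998, -0.0, -0.0]
ft_force: [-0.4, -0.8, -2.5]
grip_width: 0.146
grasp_force: 78.2
clock: 6.6
position: [0.5317, -0.286, 0.1853]
ee_rot: [0.062, 0.998, 0.001, -0.0]
ft_force: [0.5, 0.3, -2.3]
grip_width: 0.149
grasp_force: 78.2
[ 0.53174213 -0.28595354  0.1852613 ] [ 6.18275978e-02  9.98086698e-01  5.39478226e-04 -1.18345933e-05] [ 0.46353483  0.25916178 -2.27137693] [-0.02371237 -0.02442993  0.02838228]
```

View pics/s2.png

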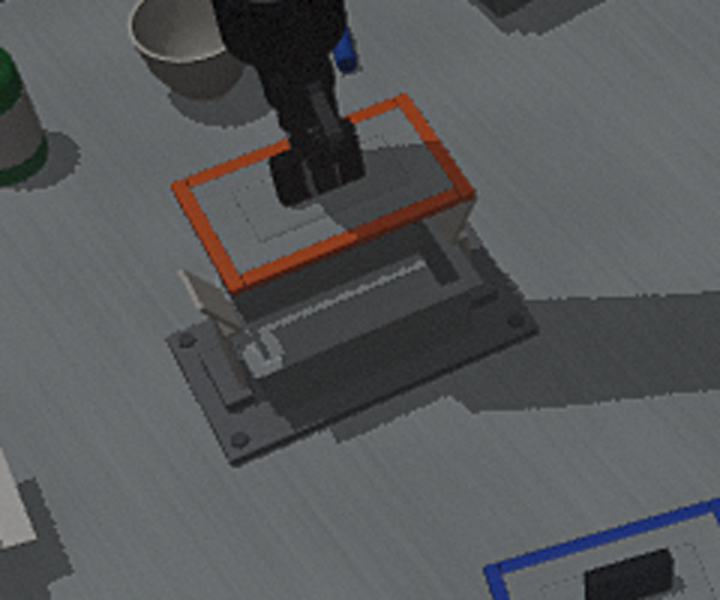

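The lid hangs level over the cradle, its corners at crop (172,185), (404,95), (475,193), (235,293). I'll compare it with the pan through the same camera.

```bash
python3 - <<'E'
from workcell import *
from h import *
for n,roi in (("scene",(150,80,300,180)),("top",(400,120,560,320))):
    c=camera(n);m=orange(c,roi)
    if n=="top": p=cv2.boxPoints(cv2.minAreaRect(np.argwhere(m)[:,::-1].astype(np.float32)))
    else: p=np.array([(u/3+120-.3,v/3+60-.3) for u,v in [(172,185),(404,95),(475,193),(235,293)]])
    w=np.array([ray(c,x,.1665) for x in p]);print(n,p.tolist(),w.round(4).tolist(),w.mean(0))
    for i in range(4):e=w[(i+1)%4]-w[i];print(np.linalg.norm(e),np.arctan2(e[1],e[0]))
E
```

```text
scene [[177.03333333333333, 121.36666666666666], [254.36666666666665, 91.36666666666667], [278.03333333333336, 124.03333333333333], [198.0333333333333, 157.36666666666667]] [[0.6123, -0.3482, 0.1665], [0.4419, -0.3267, 0.1665], [0.4535, -0.2206, 0.1665], [0.6245, -0.2409, 0.1665]] [ 0.53306885 -0.28408891  0.1665    ]
0.17167243566611026 3.0162713705602044
0.10678743160810542 1.461987399783795
0.17220397104397675 -0.1183316381059618
0.10798358139621508 -1.6846720728497135
top [[440.1949768066406, 250.41128540039062], [448.8335876464844, 162.29742431640625], [503.8731994628906, 167.69345092773438], [495.2345886230469, 255.80731201171875]] [[0.4479, -0.2202, 0.1665], [0.623, -0.2419, 0.1665], [0.6118, -0.3506, 0.1665], [0.4371, -0.3271, 0.1665]] [ 0.52996039 -0.28494744  0.1665    ]
0.1765003959224532 -0.12302880833578564
0.10925704378209548 -1.67333609997037
0.176265527217086 3.0079808981108074
0.10739744810954674 1.4708907444275876
```

```bash
python3 -m inch '[{"slide":[0.001,-0.002,-0.005],"yaw":0},{"slide":[0.001,-0.004,-0.015],"yaw":0},{"slide":[0.001,-0.004,-0.025],"yaw":0},{"slide":[0.001,-0.004,-0.035],"yaw":0},{"slide":[0.001,-0.004,-0.042],"yaw":0},{"slide":[0.001,-0.004,-0.048],"yaw":0},{"slide":[0.001,-0.004,-0.05],"yaw":0},{"slide":[0.001,-0.004,-0.05],"yaw":0},{"slide":[0.001,-0.004,-0.05],"yaw":0},{"slide":[0.001,-0.004,-0.05],"yaw":0}]'
python3 - <<'E'
from workcell import *
from h import *
o=get_obs();print(o["position"],o["ee_rot"],o["ft_force"],o["torque"])
fs=[cv2.resize(camera("scene")["frame"][85:225,155:320,::-1],(660,560),interpolation=cv2.INTER_CUBIC)]
c=camera("top");m=orange(c,(400,120,560,320))
w=np.array([ray(c,x,.1165) for x in cv2.boxPoints(cv2.minAreaRect(np.argwhere(m)[:,::-1].astype(np.float32)))]);print(w.mean(0))
cv2.imwrite("pics/s3.png",fs[0])
E
```

```text
clock: 7.58
position: [0.5324, -0.2919, 0.1359]
ee_rot: [0.063, 0.998, -0.0, 0.0]
ft_force: [0.5, 0.1, -2.0]
grip_width: 0.15
grasp_force: 78.2
[ 0.53242019 -0.29193975  0.13585492] [ 6.28595488e-02  9.98022290e-01 -9.47894868e-05  4.20206078e-04] [ 0.53613433  0.10040446 -1.96656458] [-0.01114459 -0.00970053  0.03752959]
[ 0.53109229 -0.29130817  0.1165    ]
```

View pics/s3.png

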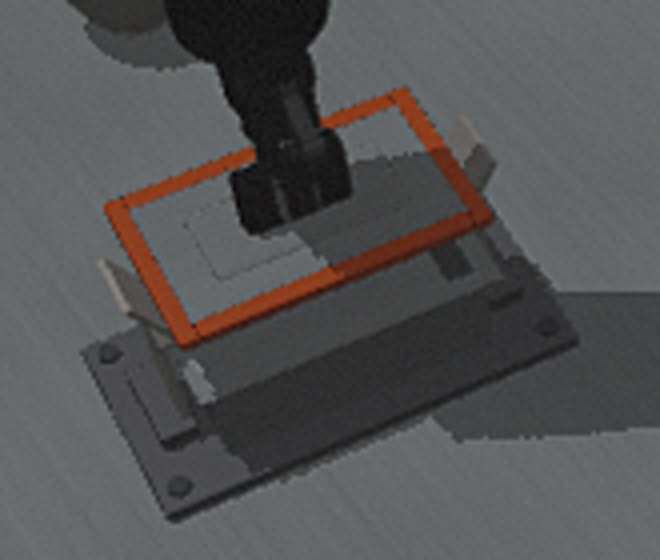

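The lid is between the hooks; its near-edge corners are at crop (185,345) and (492,217).

```bash
python3 - <<'E'
from workcell import *
from h import *
c=camera("scene")
w=np.array([ray(c,(u/4+155-.4,v/4+85-.4),.1165) for u,v in [(107,208),(185,343),(492,215),(404,89)]]);print(w,w.mean(0),w[1:3].mean(0))
print(get_obs()["position"])
E
```

```text
[[ 0.61251702 -0.35385786  0.1165    ]
 [ 0.62427933 -0.25080262  0.1165    ]
 [ 0.4536775  -0.22917702  0.1165    ]
 [ 0.44160303 -0.33317901  0.1165    ]] [ 0.53301922 -0.29175413  0.1165    ] [ 0.53897841 -0.23998982  0.1165    ]
[ 0.5323092  -0.29184859  0.13576914]
```

```bash
python3 -m inch '[{"slide":[0.0005,0.003,0],"yaw":0},{"slide":[0.0005,0.003,-0.003],"yaw":0},{"slide":[0.0005,0.003,-0.007],"yaw":0},{"slide":[0.0005,0.003,-0.011],"yaw":0},{"slide":[0.0005,0.003,-0.015],"yaw":0},{"slide":[0.0005,0.003,-0.018],"yaw":0},{"slide":[0.0005,0.003,-0.021],"yaw":0},{"slide":[0.0005,0.003,-0.024],"yaw":0},{"slide":[0.0005,0.003,-0.027],"yaw":0},{"slide":[0.0005,0.003,-0.03],"yaw":0},{"slide":[0.0005,0.003,-0.033],"yaw":0},{"slide":[0.0005,0.003,-0.035],"yaw":0},{"slide":[0.0005,0.003,-0.035],"yaw":0},{"slide":[0.0005,0.003,-0.035],"yaw":0}]' - 100
```

```text
clock: 8.9
position: [0.5322, -0.2888, 0.0997]
ee_rot: [0.063, 0.998, 0.0, -0.001]
ft_force: [-0.8, -1.7, -2.1]
grip_width: 0.147
grasp_force: 100.6
```

```bash
python3 -m inch '[{"slide":[0,0,-0.001],"yaw":0},{"slide":[0,0,-0.002],"yaw":0},{"slide":[0,0,-0.003],"yaw":0},{"slide":[0,0,-0.004],"yaw":0},{"slide":[0,0,-0.005],"yaw":0},{"slide":[0,0,-0.005],"yaw":0},{"slide":[0,0,-0.005],"yaw":0}]'
python3 - <<'E'
from workcell import *
from h import *
cv2.imwrite("pics/s4.png",cv2.resize(camera("scene")["frame"][85:225,155:320,::-1],(660,560),interpolation=cv2.INTER_CUBIC))
E
```

```text
clock: 9.48
position: [0.5325, -0.2885, 0.0957]
ee_rot: [0.063, 0.998, 0.0, -0.0]
ft_force: [-4.8, 2.2, 4.8]
grip_width: 0.15
grasp_force: 101.7
```

View pics/s4.png

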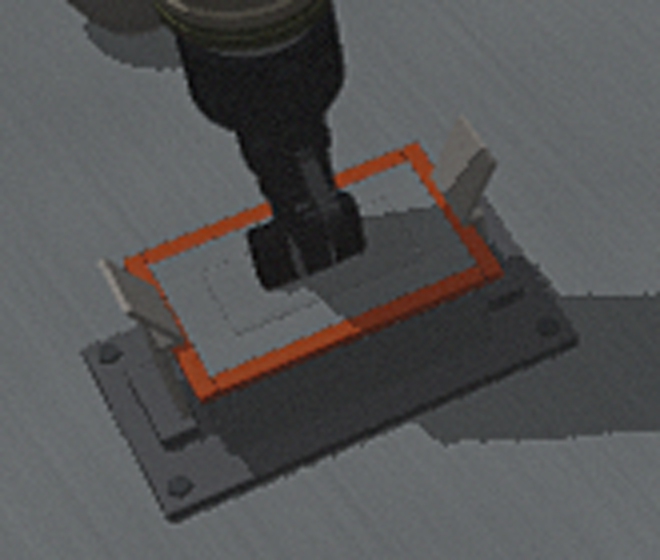

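The lid looks down on the rim with both hooks leaning over its ends. I'll press a little more to be sure it's home.

```bash
python3 -m inch '[{"slide":[0,0,-0.001],"yaw":0},{"slide":[0,0,-0.002],"yaw":0},{"slide":[0,0,-0.003],"yaw":0},{"slide":[0,0,-0.003],"yaw":0},{"slide":[0,0,-0.003],"yaw":0},{"slide":[0,0,-0.003],"yaw":0}]'
```

```text
clock: 10.03
position: [0.5325, -0.2885, 0.0956]
ee_rot: [0.063, 0.998, 0.001, 0.0]
ft_force: [-17.1, 10.4, 34.2]
grip_width: 0.144
grasp_force: 106.2
```

```bash
python3 -m inch '[{"slide":[0,0,0.001],"yaw":0},{"slide":[0,0,0.002],"yaw":0},{"slide":[0,0,0.003],"yaw":0},{"slide":[0,0,0.003],"yaw":0},{"slide":[0,0,0.003],"yaw":0}]'
python3 -m inch '[{"slide":[0,0,0],"yaw":0},{"slide":[0,0,0],"yaw":0},{"slide":[0,0,0],"yaw":0},{"slide":[0,0,0],"yaw":0},{"slide":[0,0,0],"yaw":0},{"slide":[0,0,0],"yaw":0},{"slide":[0,0,0],"yaw":0},{"slide":[0,0,0],"yaw":0},{"slide":[0,0,0],"yaw":0},{"slide":[0,0,0],"yaw":0},{"slide":[0,0,0],"yaw":0},{"slide":[0,0,0],"yaw":0}]' 0 20
python3 -m inch '[{"slide":[0,0,0.005],"yaw":0},{"slide":[0,0,0.015],"yaw":0},{"slide":[0,0,0.03],"yaw":0},{"slide":[0,0,0.05],"yaw":0},{"slide":[0,0,0.075],"yaw":0},{"slide":[0,0,0.1],"yaw":0},{"slide":[-0.01,0.02,0.12],"yaw":0},{"slide":[-0.03,0.05,0.14],"yaw":0},{"slide":[-0.05,0.08,0.15],"yaw":0},{"slide":[-0.06,0.11,0.15],"yaw":0},{"slide":[-0.06,0.14,0.15],"yaw":0},{"slide":[-0.06,0.17,0.15],"yaw":0},{"slide":[-0.06,0.19,0.15],"yaw":0},{"slide":[-0.06,0.2,0.15],"yaw":0},{"slide":[-0.06,0.2,0.15],"yaw":0},{"slide":[-0.06,0.2,0.15],"yaw":0}]'
python3 - <<'E'
from workcell import *
from h import *
a=cv2.resize(camera("scene")["frame"][95:215,165:310,::-1],(480,400),interpolation=cv2.INTER_CUBIC)
b=cv2.resize(camera("top")["frame"][150:285,400:500,::-1],(296,400),interpolation=cv2.INTER_CUBIC)
cv2.imwrite("pics/f.png",np.hstack([a,b]))
E
```

```text
clock: 10.45
position: [0.5327, -0.2888, 0.0957]
ee_rot: [0.063, 0.998, 0.0, 0.0]
ft_force: [-3.5, 2.6, 6.5]
grip_width: 0.15
grasp_force: 101.9
clock: 11.45
position: [0.5326, -0.2888, 0.0953]
ee_rot: [0.063, 0.998, 0.0, -0.0]
ft_force: [-0.9, 0.1, -0.1]
grip_width: 0.996
grasp_force: 0.0
clock: 12.78
position: [0.4727, -0.0897, 0.2458]
ee_rot: [0.063, 0.998, -0.0, 0.0]
ft_force: [0.4, -0.2, -0.3]
grip_width: 0.997
grasp_force: 0.0
```

View pics/f.png

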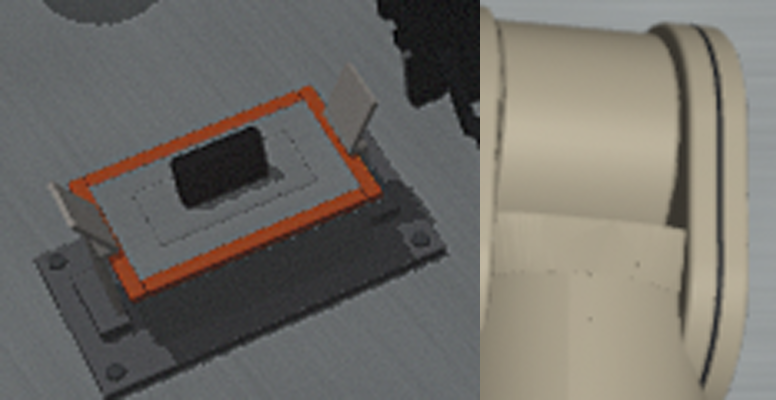

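The lid lies flat on the rim. The lower lips of both hooks (about (110,250) and (350,152)) overlap its ends, and the gripper is clear.

```bash
python3 -c "from workcell import *; print(hand_in())"
```

```text
the job is handed in; nothing more can be done
None
```

The orange-sealed lid is on the pan, flat on the rim with both hooks over its ends; it was released and handed in at about 13 s on the robot's clock, and the blue lid was not touched.

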